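# Make up the parts kit for one calculator

### The job

Make up the kit for one of the small calculators in the grey kit tray: set the smaller copper heat sink in the square nest, the smaller blue capacitor in the round nest and the smaller clear display filter lengthwise in the long nest, each flat and upright on its nest's floor near the middle. The larger heat sink, capacitor and filter are for another model: leave them where they lie. Set the parts down, do not drop them.

Things in the scene. Friction and masses are not known exactly. Their poses are not given: they have to be found in the camera images.
- sink_center (a point): the smaller copper heat sink: square in plan, 42 x 42 mm, 26 mm tall, a 5 mm base plate with 7 upright fins, 190 g or so, standing on the bench fins up. Origin at its centre, half-way up (13 mm); z up; the fins run along x, so closing the fingers along x presses on the ends of the fins, along y on the faces of the outermost fins; either holds.
- sink_big_center (a point): look-alike, leave it: the larger copper heat sink, oblong, 42 mm along x by 70 mm along y, 26 mm tall, 11 fins. Origin at its centre, 13 mm up.
- cap_center (a point): the smaller blue ceramic capacitor: an upright drum 30 mm in diameter and 28 mm tall with a brass terminal 3 mm high on top, 60 g or so. Origin at the drum's centre, half-way up (14 mm); z up.
- cap_big_center (a point): look-alike, leave it: the larger blue ceramic capacitor, a drum 48 mm in diameter and 32 mm tall with a brass terminal on top. Origin at the drum's centre, 16 mm up.
- filter_center (a point): the smaller clear display filter: a clear acrylic window in a black rim, 28 mm along x by 68 mm along y, 8 mm thick, lying flat, 20 g or so. Origin at its centre, half-way up (4 mm); x across it (the way to grasp it), y along its length, z up.
- filter_big_center (a point): look-alike, leave it: the larger clear display filter with a black rim, 36 mm along x by 96 mm along y, 8 mm thick, lying flat. Origin at its centre, 4 mm up.
- tray: the kit tray: low grey steel tray, 130 mm along x by 312 mm along y, rim 13 mm high, fixed, a loop handle at each end. Origin: centre of its underside. It holds three nest plates in a row along y, 100 mm apart, in any order. On a plate's middle line the tray's rim is 62 mm from the pocket's middle, 6 mm above the pocket floor.
- nest_square_floor (a point): Square nest, for the heat sink: a 60 x 60 mm pocket marked out by four corner angles. On an ivory plate 122 x 98 mm in the kit tray. Floor (dark liner) 7 mm above the bench; ivory cheeks 8 mm high, with gaps 38 mm wide or more for fingers at the +x and -x sides. Origin: middle of the pocket floor; z up, y along the tray's long side, x across it.
- nest_round_floor (a point): Round nest, for the capacitor: a pocket 48 mm in diameter between two curved cheeks. On an ivory plate 122 x 98 mm in the kit tray. Floor (dark liner) 7 mm above the bench; ivory cheeks 8 mm high, with gaps 38 mm wide or more for fingers at the +x and -x sides. Origin: middle of the pocket floor; z up, y along the tray's long side, x across it.
- nest_long_floor (a point): Long nest, for the display filter: a pocket 44 mm along x by 86 mm along y, with a wall at each end and lips at the corners; the filter's length lies along y. On an ivory plate 122 x 98 mm in the kit tray. Floor (dark liner) 7 mm above the bench; ivory cheeks 8 mm high, with gaps 38 mm wide or more for fingers at the +x and -x sides. Origin: middle of the pocket floor; z up, y along the tray's long side, x across it.
Things that resemble listed ones, but are neither listed nor needed, are in the scene too. What is shaped like the part that bears filter_center but purple or red is not meant. What is shaped like the part that bears nest_round_floor but green is not meant.

How it is judged:
By the outcome, as a careful person would: the job done as asked, in the order asked, and still so for the second after the job is handed in, with the robot touching nothing.
It also fails if it takes over 80 s, if anything falls off the work surface, if the arm or the gripper's body presses on something with over 40 N, if the wrist force passes 120 N, or if a joint passes its speed limit or range.

### The arm

A 6-joint arm with a two-finger parallel gripper is mounted at the origin on the work surface. World frame = base frame: x ahead of the robot, y to its left, z up, the work surface at z = 0. Lengths are in m, angles in rad, forces in N, time in s.
With the tool pointing down it reaches from about 0.325 to 0.775 m from the base axis. Payload 5.5 kg.
Tool frame: the origin (TCP) lies on the front face of the gripper's body, between the roots of the fingers; the fingertips stand 80 mm ahead of it and the grasp point (between the pads) lies 61 mm ahead of it; z points along the fingers, y is the direction in which the jaws open and shut (so a half turn about z gives the same grasp; the last joint's range is limited). The gripper opens to 88 mm and grips with 3 to 60 N. Pads are 20 mm wide; open, the fingers measure 115 mm over their backs; the gripper's body (75 mm by 178 mm) begins 61 mm behind the grasp point.
Start: joints at [-0.057, 0.091, 1.231, -0, 1.82, -0.057], TCP at [0.6, -0, 0.303] pointing down, gripper open.
Joint ranges: [-2.87, 2.87], [-0.86, 2.18], [0.17, 2.46], [-1.51, 4.65], [0.06, 2.69], [-2.65, 2.65]. Speed limits (rad/s): [2.57, 2.57, 3.01, 3.14, 3.14, 3.14].

### API

Orientations are given as a unit quaternion [w, x, y, z].
In Python, from cell import sensors, vision, arm gives the robot as it stands.
- The arm moves only by the tool apply_moves, never from a script. Its argument "commands" is a list of rows, each a list of 7 numbers: the shift along the tool's x, y, z in cm, then the turn, a rotation vector about the tool's x, y, z in degrees, then the closure, from -1 (fully open) to 1 (shut). In form: [[tx, ty, tz, ax, ay, az, jaw], ...]. A call has 1 to 8 rows; each row shifts and turns the commanded pose from where the row before left it, along the tool's axes as they then stand; what a row does not reach is not made up. A row lasts 1/8 s, in which the tool goes at most 62.5 mm and 10.7 degrees, less where a joint would pass 70% of its speed; a pose out of reach is approached as far as the arm can. A call with a gripper value outside its range is refused whole. The fingers move at their own pace and stop on an object; "force" is the grip in N (left out, the last holds). Time passes only in rows, so rows that do not move let the fingers close. It gives the time, the measured TCP pose, the force and the opening at its end, in the units of the state.
- sensors.read_state(): the state, without advancing time (a new reading comes with each control period).
- vision.read_camera(name): name is "scene" or "side" or "wrist"; returns a dict with "img" (420x560x3 uint8, red, green, blue), "mtx" (3x3 intrinsics, pixels), "rvec" (rotation vector, rad) and "tvec" (3), from world to camera coordinates, as OpenCV has them. Camera axes: x right, y down, z forward; pixel columns grow to the right and rows downward; lengths in m; the calibration is good to about 2 mm. A picture is of the moment at which its call begins. There is no depth.
- arm.job_done(): hands the job in, once; it reports no verdict.
Trained networks look in a picture, given as the dict that the camera call returned (one of the last four; its "shot" number tells which), for a name from the list of things; names that differ only in an ending like _2 or _b are one class to them, and where a whole thing is asked for, a point or a joint stands for the part that bears it (a point fixed in the world has none). Each returns a list of dicts, best first, with "p" (0 to 1); they miss things now and then, are a little off and sometimes report something else, mostly with a low value. They report only what shows in the picture. A call takes as long as a camera call. They do not tell look-alikes from the thing itself.
- vision.search_frame(picture, name): "rect" ([left, top, right, bottom] in pixels, round what is visible of it).
The state is a dict: "time_s": time; "joints": joint angles; "joint_velocities": joint speeds; "effort": joint torques, N m; "eef_pos": TCP position; "tcp_rot": TCP orientation; "wrist_force": force on the tool from outside, world axes, zero at the start; "moment": the same for the moment, N m; "finger_gap": finger opening in m.
Only numpy, scipy, OpenCV 4.12 (cv2) and the standard library are available. Lean on these libraries where they do the work, as an engineer would, in place of code of your own. Each camera call takes 0.05 s, during which the arm holds its last target. There are 200 camera calls.

## Working session

There is one attempt and no reset: what is moved stays moved. The work goes in short steps, Python scripts to look and compute and a tool call to move; the robot and the scene stay as the last step left them, time stands still between calls to the robot, and variables do not carry over. Pictures are saved under pics/ and viewed, about 12 in all and at most 16, crops included, and the job is handed in when it is done.

Besides the shell and the picture viewer there is one more tool, called after "Emit:" as a command line: name --pt "numbers of a row" for each row, then --argument value for the rest. apply_moves: Moves the arm, as the interface text tells. Its arguments: {"type":"object","properties":{"commands":{"type":"array"},"force":{"type":"number"}},"required":["commands"]}

```bash
ls; mkdir -p pics
cat > h.py <<'E'
import numpy as np, cv2
from cell import sensors, vision, arm
def shot(n,f=None):
    p=vision.read_camera(n)
    if f: cv2.imwrite('pics/'+f,cv2.cvtColor(p['img'],cv2.COLOR_RGB2BGR))
    return p
def ray(p,u,v,z):
    R=cv2.Rodrigues(np.array(p['rvec'],float))[0]; t=np.array(p['tvec'],float).ravel()
    c=-R.T@t; d=R.T@np.linalg.inv(np.array(p['mtx']))@np.array([u,v,1.])
    return c+d*(z-c[2])/d[2]
def proj(p,X):
    return cv2.projectPoints(np.array(X,float).reshape(-1,3),np.array(p['rvec'],float),np.array(p['tvec'],float),np.array(p['mtx'],float),None)[0].reshape(-1,2)
E
python3 - <<'E'
from h import *
H=dict(sink_center=.013,cap_center=.014,filter_center=.004,tray=.007,nest_square_floor=.007,nest_round_floor=.007,nest_long_floor=.007)
for n in('scene','side'):
    p=shot(n,n+'1.png')
    R=cv2.Rodrigues(np.array(p['rvec'],float))[0]; print(n,-R.T@np.array(p['tvec']).ravel())
    for k,z in H.items():
        for r in vision.search_frame(p,k)[:5]:
            a=r['rect'];print(k,round(r['p'],2),np.round(a),np.round(ray(p,(a[0]+a[2])/2,(a[1]+a[3])/2,z),3)[:2])
print(sensors.read_state())
E
```

```text
pics
scene [0.96536644 0.55086004 0.77662801]
sink_center 0.69 [246. 218. 324. 285.] [0.641 0.074]
sink_center 0.61 [321. 153. 347. 183.] [ 0.432 -0.06 ]
cap_center 0.56 [378. 332. 399. 354.] [0.598 0.316]
filter_center 0.8 [334. 124. 351. 146.] [ 0.347 -0.146]
filter_center 0.59 [245. 117. 273. 123.] [ 0.483 -0.291]
filter_center 0.56 [286. 124. 316. 147.] [ 0.429 -0.195]
filter_center 0.48 [221. 190. 296. 248.] [ 0.64  -0.025]
tray 0.81 [188. 160. 332. 287.] [ 0.644 -0.012]
nest_square_floor 0.87 [192. 167. 268. 216.] [ 0.653 -0.118]
nest_square_floor 0.49 [381. 238. 426. 275.] [0.457 0.193]
nest_round_floor 0.78 [218. 192. 294. 247.] [ 0.646 -0.024]
nest_round_floor 0.71 [131. 244. 213. 311.] [0.841 0.016]
nest_long_floor 0.8 [248. 223. 324. 282.] [0.638 0.074]
side [ 0.05365484 -0.65783276  0.58101593]
sink_center 0.93 [214. 240. 247. 268.] [ 0.431 -0.064]
cap_center 0.68 [194. 151. 209. 166.] [0.596 0.303]
filter_center 0.91 [203. 285. 226. 321.] [ 0.339 -0.146]
filter_center 0.82 [257. 283. 298. 312.] [ 0.43  -0.204]
filter_center 0.79 [314. 304. 352. 322.] [ 0.478 -0.29 ]
nest
[... 225 characters left out ...]
0.058]
{'time_s': 0.8, 'joints': array([-5.66677993e-02,  9.10932199e-02,  1.23069058e+00,  1.10914086e-05,
        1.81979099e+00, -5.67120262e-02]), 'joint_velocities': array([-0.00054598,  0.00227594, -0.00117104, -0.00045889,  0.00027908,
       -0.00191358]), 'effort': array([ 3.22370834e-04, -4.46141696e+01, -4.06480658e+01,  6.97328523e-02,
        1.93206203e-02, -1.62527186e-05]), 'eef_pos': array([6.00017955e-01, 1.94244291e-05, 3.02640600e-01]), 'tcp_rot': array([3.08329874e-06, 7.07090178e-01, 7.07123384e-01, 9.95644009e-06]), 'wrist_force': array([-0.81723618, -0.02342016, -0.57501233]), 'moment': array([ 0.060195  ,  0.00526906, -0.04632284]), 'finger_gap': 0.08819103719310391}
```

View pics/scene1.png

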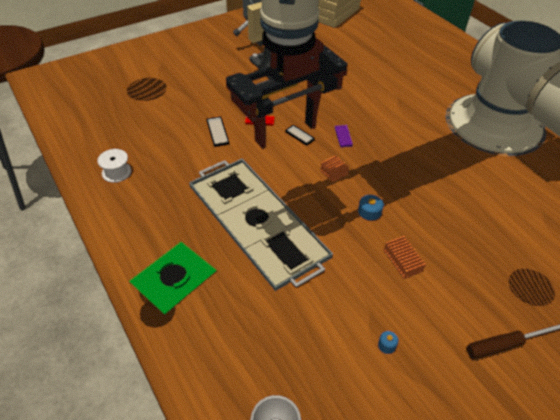

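View pics/side1.png

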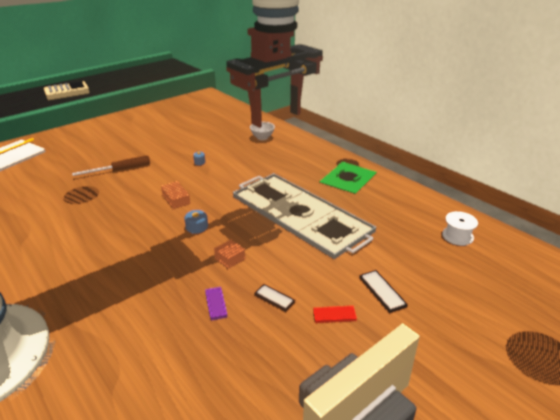

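Candidates (scene px): small sink (334,168) against big sink (405,256). Small cap (389,342) against big cap (371,208). Small clear filter (300,134) against larger filter (218,131), purple (343,136) and red (260,120). Round nest in the tray (257,216) against the green plate (173,275). The tray order along y is square, round, long. Next I'll use the wrist camera for precision.

Run:
```python
from h import *
p=shot('wrist','w1.png')
R=cv2.Rodrigues(np.array(p['rvec'],float))[0]; print(-R.T@np.array(p['tvec']).ravel(), R)
for k,z in dict(nest_square_floor=.007,nest_round_floor=.007,nest_long_floor=.007,sink_center=.013).items():
    for r in vision.search_frame(p,k)[:3]:
        a=r['rect'];print(k,round(r['p'],2),np.round(a),np.round(ray(p,(a[0]+a[2])/2,(a[1]+a[3])/2,z),3)[:2])
```

```text
[0.59957127 0.07614886 0.38448057] [[ 9.99999615e-01  7.72196289e-04 -4.17655493e-04]
 [ 8.57367336e-04 -9.61315147e-01  2.75449548e-01]
 [-1.88797433e-04 -2.75449800e-01 -9.61315438e-01]]
nest_square_floor 0.55 [266. 249. 365. 326.] [ 0.646 -0.127]
nest_round_floor 0.95 [259. 164. 369. 253.] [ 0.641 -0.027]
nest_round_floor 0.83 [427. 120. 547. 230.] [0.833 0.012]
nest_long_floor 0.9 [252.  70. 373. 169.] [0.637 0.072]
nest_long_floor 0.16 [251. 370. 288. 401.] [ 0.589 -0.275]
sink_center 0.97 [109. 215. 159. 258.] [ 0.433 -0.059]
```

View pics/w1.png

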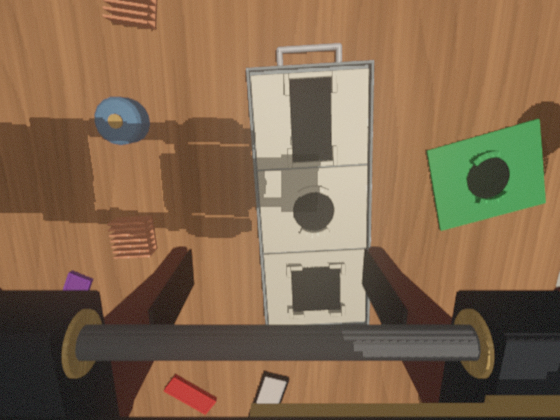

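```bash
cat >> h.py <<'E'
def blob(p,mask,roi,z,n=3,amin=60):
    "components in roi of mask -> world minAreaRect at height z"
    m=np.zeros(mask.shape,np.uint8);l,t,r,b=roi;m[t:b,l:r]=mask[t:b,l:r]
    m=cv2.morphologyEx(m,cv2.MORPH_CLOSE,np.ones((7,7)))
    cs=sorted(cv2.findContours(m,cv2.RETR_EXTERNAL,cv2.CHAIN_APPROX_NONE)[0],key=cv2.contourArea)[::-1][:n]
    for c in cs:
        if cv2.contourArea(c)<amin: continue
        w=np.array([ray(p,*q,z)[:2] for q in c[:,0]])*1000
        (x,y),(a,bb),g=cv2.minAreaRect(w.astype(np.float32))
        g=(g+45)%90-45
        print('px',cv2.boundingRect(c),'world mm',np.round([x,y],1),'size',np.round([a,bb],1),'angle',round(g,1),'mean',np.round(w.mean(0),1))
E
python3 - <<'E'
from h import *
p=shot('wrist')
im=p['img'].astype(int)
dark=(im.max(2)<55).astype(np.uint8)
for roi in [(285,72,335,165),(290,185,338,235),(288,262,345,315)]: blob(p,dark,roi,.007,1)
hsv=cv2.cvtColor(p['img'],cv2.COLOR_RGB2HSV)
for q in [(247,70),(373,62),(268,325),(366,325)]: print(ray(p,*q,.013).round(4))
c=p['img'][200:280,90:190];cv2.imwrite('pics/w1c.png',cv2.cvtColor(np.hstack([cv2.resize(c,None,fx=5,fy=5)]),cv2.COLOR_RGB2BGR))
E
```

```text
[0.5685 0.12   0.013 ]
[0.6955 0.1276 0.013 ]
[ 0.5877 -0.1765  0.013 ]
[ 0.7104 -0.1764  0.013 ]
```

View pics/w1c.png

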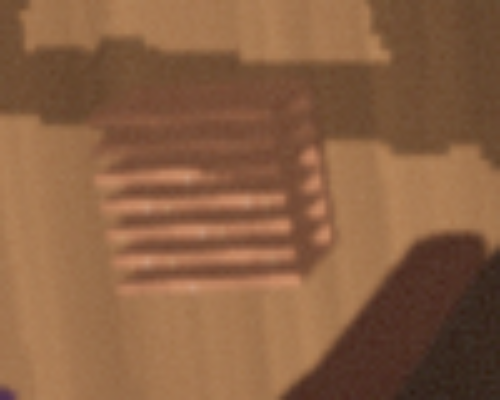

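Emit:
apply_moves --pt "-1.5 -4.2 1 0 0 0 -1" --pt "-1.5 -4.2 1 0 0 0 -1" --pt "-1.5 -4.2 1 0 0 0 -1" --pt "-1.5 -4.1 1 0 0 0 -1" --pt "0 0 0 0 0 0 -1" --force 20

```text
time_s: 1.72
eef_pos: [0.4311, -0.0605, 0.262]
tcp_rot: [-0.0, 0.708, 0.706, -0.0]
wrist_force: [1.3, -0.6, -0.1]
finger_gap: 0.0878
```

Run:
```python
from h import *
s=sensors.read_state();print(s['eef_pos'],s['tcp_rot'],s['joints'])
p=shot('wrist','w2.png')
np.savez('w2.npz',**p)
for r in vision.search_frame(p,'sink_center')[:3]:
        a=r['rect'];print(round(r['p'],2),np.round(a),np.round(ray(p,(a[0]+a[2])/2,(a[1]+a[3])/2,.013),3)[:2])
```

```text
[ 0.43109736 -0.06051968  0.26200201] [-1.47081566e-04  7.07753099e-01  7.06459819e-01 -2.32819314e-04] [-2.17510799e-01 -3.62486592e-01  1.71603538e+00 -2.39535576e-04
  1.78854250e+00 -2.15733513e-01]
0.96 [254. 170. 304. 219.] [ 0.432 -0.06 ]
```

View pics/w2.png

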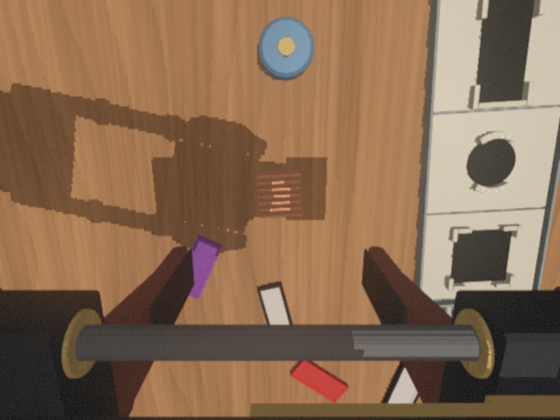

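Emit:
apply_moves --pt "0.05 0.1 3 0 0 -1.7 -1" --pt "0 0 3 0 0 -1.7 -1" --pt "0 0 3 0 0 0 -1" --pt "0 0 3 0 0 0 -1" --pt "0 0 3 0 0 0 -1" --pt "0 0 1.8 0 0 0 -1" --pt "0 0 1 0 0 0 -1"

```text
time_s: 2.7
eef_pos: [0.4345, -0.0593, 0.0841]
tcp_rot: [-0.0, 0.686, 0.728, -0.0]
wrist_force: [0.8, -0.6, 0.2]
finger_gap: 0.0878
```

Emit:
apply_moves --pt "0 0 0 0 0 0 0.3" --pt "0 0 0 0 0 0 1" --pt "0 0 0 0 0 0 1" --pt "0 0 0 0 0 0 1" --pt "0 0 0 0 0 0 1" --force 25

```text
time_s: 3.32
eef_pos: [0.434, -0.0596, 0.0849]
tcp_rot: [0.0, 0.686, 0.728, -0.0]
wrist_force: [1.2, 0.0, 2.0]
finger_gap: 0.0418
```

Run:
```python
from h import *
p=dict(np.load('w2.npz')); p['mtx']=p['mtx']
im=p['img'].astype(int)
d=dict(np.load('w2.npz'))
# tray nests from w2: dark liners
dark=(im.max(2)<70).astype(np.uint8)
for roi in [(480,2,532,100),(455,130,525,195),(445,225,515,285)]: blob(p,dark,roi,.007,1)
```

```text
px (480, 0, 52, 100) world mm [634.8  70.9] size [41.8 83.8] angle 3.3 mean [635.8  71.9]
px (478, 140, 36, 45) world mm [645.4 -29.2] size [34.1 43. ] angle 9.1 mean [644.5 -29.7]
px (452, 230, 59, 52) world mm [ 646.6 -129.8] size [57.9 57.6] angle 4.1 mean [ 647.7 -129.5]
```

Emit:
apply_moves --pt "0 0 -3 0 0 0 1" --pt "-0.5 1.5 -3 0 0 0 1" --pt "-1.7 4.3 0 0 0 0 1" --pt "-1.7 4.3 0 0 0 0 1" --pt "-1.7 4.3 0 0 0 0 1" --pt "-1.7 4.3 0 0 0 0 1" --pt "-0.9 2.1 0 0 0 0 1" --pt "0 0 0 0 0 0 1"

```text
time_s: 4.32
eef_pos: [0.6469, -0.1294, 0.143]
tcp_rot: [-0.001, 0.686, 0.728, -0.001]
wrist_force: [-0.5, -0.6, -1.3]
finger_gap: 0.0416
```

```bash
cat >> h.py <<'E'
def todo(x,y,z=None):
    s=sensors.read_state();P=s['eef_pos'];w,a,b,c=s['tcp_rot']
    from scipy.spatial.transform import Rotation as Ro
    R=Ro.from_quat([a,b,c,w]).as_matrix()
    d=np.array([x-P[0],y-P[1],0 if z is None else z-P[2]])
    print('eef',P.round(4),'tool cm',(R.T@d*100).round(2),'yaw',np.degrees(np.arctan2(R[1,1],R[0,1])).round(2),'tilt',R[2].round(3),'t',s['time_s'],'gap',s['finger_gap'])
E
python3 - <<'E'
from h import *
todo(.6468,-.129,.0925)
p=shot('wrist','w3.png')
im=p['img'].astype(int)
for k in('nest_square_floor','sink_center'):
  for r in vision.search_frame(p,k)[:2]:
        a=r['rect'];print(k,round(r['p'],2),np.round(a),np.round(ray(p,(a[0]+a[2])/2,(a[1]+a[3])/2,.007),3)[:2])
E
```

```text
eef [ 0.6469 -0.1294  0.143 ] tool cm [ 0.04 -0.    5.05] yaw 3.38 tilt [ 0.001 -0.002 -1.   ] t 4.325 gap 0.04159021844933092
nest_square_floor 0.89 [184. 158. 371. 290.] [ 0.646 -0.123]
nest_square_floor 0.45 [173.   2. 386. 157.] [ 0.642 -0.033]
sink_center 0.74 [229. 225. 326. 325.] [ 0.648 -0.161]
```

View pics/w3.png

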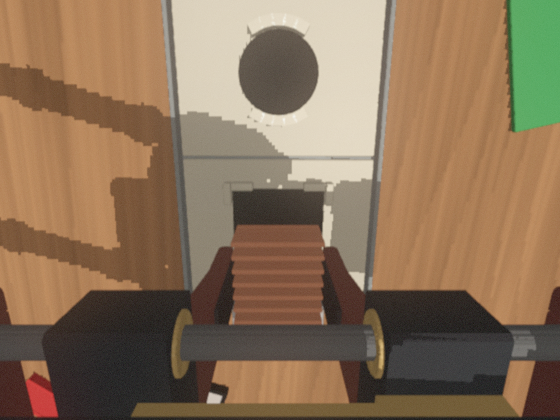

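Run:
```python
from h import *
p=shot('wrist')
r=ray(p,278.5,72,.007);print(r, r[:2]+.1*np.array([.059,-.998]))
for q in [(233,188),(324,188)]: print(ray(p,*q,.007))
for q in [(182,157),(375,157)]: print(ray(p,*q,.007))
```

```text
[ 0.6396052  -0.02785349  0.007     ] [ 0.6455052  -0.12765349]
[ 0.61416393 -0.10020072  0.007     ]
[ 0.67365443 -0.09659101  0.007     ]
[ 0.58113617 -0.08198368  0.007     ]
[ 0.70417399 -0.07453825  0.007     ]
```

Emit:
apply_moves --pt "0 0 2 0 0 0 1" --pt "0 0 1.5 0 0 0 1" --pt "0 0 0.8 0 0 0 1" --pt "0 0 0.4 0 0 0 1" --pt "0 0 0 0 0 0 1"

```text
time_s: 5.15
eef_pos: [0.6465, -0.129, 0.0974]
tcp_rot: [-0.0, 0.686, 0.728, -0.0]
wrist_force: [0.5, -0.8, -1.8]
finger_gap: 0.0417
```

Emit:
apply_moves --pt "0.1 -0.05 0.3 0 0 0 1" --pt "0 0 0.15 0 0 0 1" --pt "0 0 0.1 0 0 0 1" --pt "0 0 0 0 0 0 1"

```text
time_s: 5.65
eef_pos: [0.6459, -0.128, 0.0921]
tcp_rot: [-0.0, 0.686, 0.728, -0.0]
wrist_force: [-0.7, -0.1, -1.7]
finger_gap: 0.0414
```

Emit:
apply_moves --pt "0 0 0.05 0 0 0 1" --pt "0 0 0.05 0 0 0 1" --pt "0 0 0 0 0 0 1"

```text
time_s: 6.02
eef_pos: [0.646, -0.128, 0.092]
tcp_rot: [0.0, 0.686, 0.728, 0.0]
wrist_force: [-2.6, 0.3, 4.4]
finger_gap: 0.0417
```

Emit:
apply_moves --pt "0 0 0 0 0 0 0" --pt "0 0 0 0 0 0 -0.4" --pt "0 0 0 0 0 0 -0.4" --pt "0 0 -2 0 0 0 -0.4" --pt "0 0 -4 0 0 0 -0.4" --pt "0 0 -5 0 0 0 -1" --pt "0 0 -4 0 0 0 -1"

```text
time_s: 6.9
eef_pos: [0.6461, -0.1281, 0.2455]
tcp_rot: [0.002, 0.686, 0.728, 0.001]
wrist_force: [0.9, 0.0, 0.9]
finger_gap: 0.078
```

Run:
```python
from h import *
todo(.597,.307,.26)
p=shot('wrist','w4.png')
```

```text
eef [ 0.6461 -0.1281  0.2455] tool cm [43.72 -2.31 -1.51] yaw 3.4 tilt [-0.001  0.004 -1.   ] t 6.9 gap 0.07797226936955025
```

View pics/w4.png

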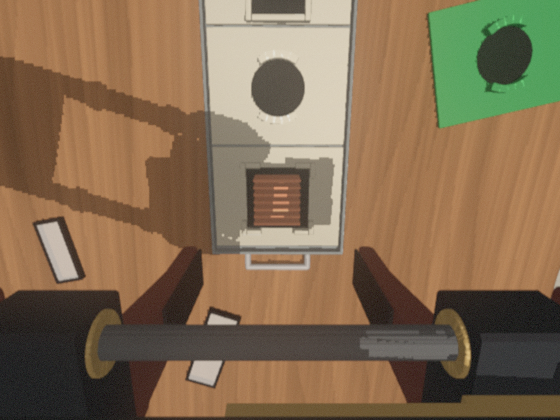

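Emit:
apply_moves --pt "5.5 -0.3 0 0 0 0 -1" --pt "5.5 -0.3 0 0 0 0 -1" --pt "5.5 -0.3 0 0 0 0 -1" --pt "5.5 -0.3 0 0 0 0 -1" --pt "5.5 -0.3 0 0 0 0 -1" --pt "5.5 -0.3 0 0 0 0 -1" --pt "5.5 -0.3 0 0 0 0 -1" --pt "5.2 -0.2 0 0 0 0 -1"

```text
time_s: 7.95
eef_pos: [0.5966, 0.3087, 0.2426]
tcp_rot: [0.0, 0.686, 0.728, 0.001]
wrist_force: [0.2, -0.3, -0.5]
finger_gap: 0.0878
```

Run:
```python
from h import *
p=shot('wrist');p=shot('wrist')
p=shot('wrist','w5.png')
for r in vision.search_frame(p,'cap_center')[:3]:
        a=r['rect'];print(round(r['p'],2),np.round(a),np.round(ray(p,(a[0]+a[2])/2,(a[1]+a[3])/2,.014),3)[:2])
hsv=cv2.cvtColor(p['img'],cv2.COLOR_RGB2HSV)
blob(p,cv2.inRange(hsv,(95,80,40),(125,255,255)),(0,0,560,330),.014,2)
todo(.597,.307,.085)
```

```text
0.58 [263. 182. 295. 218.] [0.596 0.313]
eef [0.5968 0.3077 0.2418] tool cm [-0.07  0.   15.68] yaw 3.51 tilt [-0.     0.001 -1.   ] t 8.15 gap 0.08798187012784901
```

View pics/w5.png

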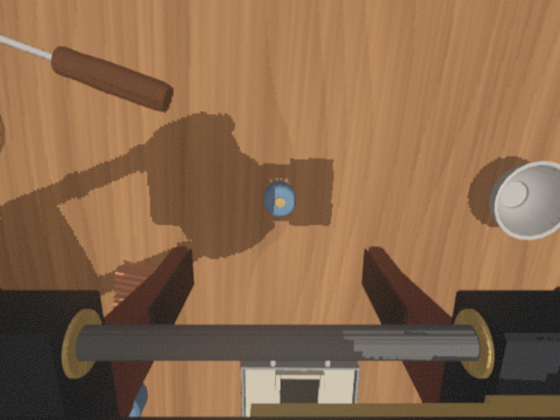

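Run:
```python
from h import *
p=shot('wrist')
im=p['img'].astype(int);r=im[170:230,250:310]
m=(r[...,0]>150)&(r[...,2]<100)&(r[...,0]-r[...,2]>80)
q=np.argwhere(m);print(len(q),q.mean(0)+[170,250])
print(ray(p,280,203,.031),ray(p,280,199,.014),ray(p,280,181,.028),ray(p,280,217,.028))
```

```text
230 [225.72608696 288.9826087 ]
[0.59860128 0.30907261 0.031     ] [0.59875702 0.30858475 0.014     ] [0.59739371 0.32821749 0.028     ] [0.5995108 0.2952523 0.028    ]
```

Emit:
apply_moves --pt "0.2 0.1 3 0 0 0 -1" --pt "0 0 3 0 0 0 -1" --pt "0 0 3 0 0 0 -1" --pt "0 0 3 0 0 0 -1" --pt "0 0 2.2 0 0 0 -1" --pt "0 0 1.3 0 0 0 -0.6" --pt "0 0 0 0 0 0 0"

```text
time_s: 9.07
eef_pos: [0.5978, 0.3083, 0.0854]
tcp_rot: [-0.0, 0.686, 0.728, -0.001]
wrist_force: [0.1, -0.5, 0.2]
finger_gap: 0.0712
```

Emit:
apply_moves --pt "0 0 0 0 0 0 0.3" --pt "0 0 0 0 0 0 1" --pt "0 0 0 0 0 0 1" --pt "0 0 0 0 0 0 1" --pt "0 0 0 0 0 0 1" --force 20

```text
time_s: 9.7
eef_pos: [0.598, 0.309, 0.0864]
tcp_rot: [0.0, 0.686, 0.728, 0.0]
wrist_force: [-0.4, 0.1, 1.3]
finger_gap: 0.0296
```

Run:
```python
from h import *
p=shot('wrist','w6.png')
todo(.6397,-.0282,.092)
```

```text
eef [0.598  0.3089 0.0864] tool cm [-33.9    2.16  -0.56] yaw 3.4 tilt [ 0.  0. -1.] t 9.75 gap 0.029699733821370585
```

View pics/w6.png

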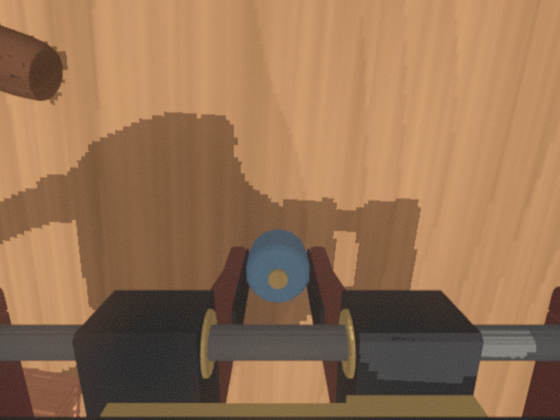

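Emit:
apply_moves --pt "0 0 -3 0 0 0 1" --pt "0 0 -3 0 0 0 1" --pt "-5.7 0.4 0 0 0 0 1" --pt "-5.7 0.4 0 0 0 0 1" --pt "-5.7 0.4 0 0 0 0 1" --pt "-5.7 0.4 0 0 0 0 1" --pt "-5.7 0.4 0 0 0 0 1" --pt "-5.4 0.2 0 0 0 0 1"

```text
time_s: 10.75
eef_pos: [0.6399, -0.0302, 0.1459]
tcp_rot: [-0.0, 0.686, 0.728, -0.0]
wrist_force: [0.2, 1.0, -1.1]
finger_gap: 0.0294
```

Run:
```python
from h import *
p=shot('wrist');p=shot('wrist')
p=shot('wrist','w7.png')
todo(.6397,-.0282,.0935)
s=sensors.read_state()
print('cap y',ray(p,278,279,s['eef_pos'][2]-.0554))
```

```text
eef [ 0.6399 -0.031   0.1456] tool cm [0.28 0.   5.21] yaw 3.15 tilt [-0.    -0.001 -1.   ] t 10.9 gap 0.029428630322372702
cap y [ 0.63940616 -0.02760428  0.09024757]
```

View pics/w7.png

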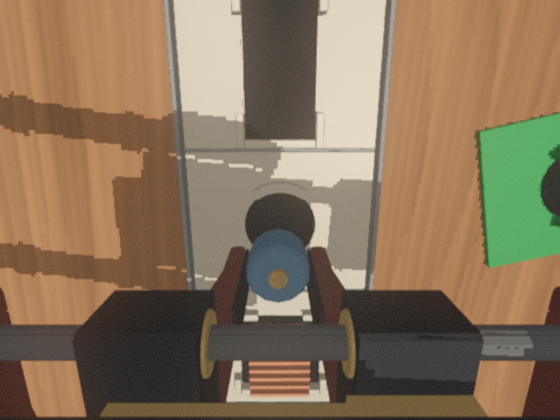

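Emit:
apply_moves --pt "0.1 0 2 0 0 0 1" --pt "0 0 1.6 0 0 0 1" --pt "0 0 0.8 0 0 0 1" --pt "0 0 0.5 0 0 0 1" --pt "0 0 0.2 0 0 0 1" --pt "0 0 0 0 0 0 1"

```text
time_s: 11.65
eef_pos: [0.64, -0.027, 0.095]
tcp_rot: [-0.0, 0.686, 0.728, -0.0]
wrist_force: [-1.1, -0.0, -1.3]
finger_gap: 0.0294
```

Run:
```python
from h import *
p=shot('wrist','w8.png')
todo(.6397,-.0282,.0935)
s=sensors.read_state()
print('cap',ray(p,278,279,s['eef_pos'][2]-.0554), 'w/ rim',ray(p,278,231,s['eef_pos'][2]-.0584),ray(p,278,301,s['eef_pos'][2]-.0584))
```

```text
eef [ 0.64   -0.0271  0.0952] tool cm [-0.11 -0.04  0.17] yaw 3.41 tilt [ 0.  0. -1.] t 11.7 gap 0.029641114081618816
cap [ 0.63937846 -0.0206233   0.03984638] w/ rim [0.63808    0.00075202 0.03684638] [ 0.64015272 -0.0333107   0.03684638]
```

View pics/w8.png

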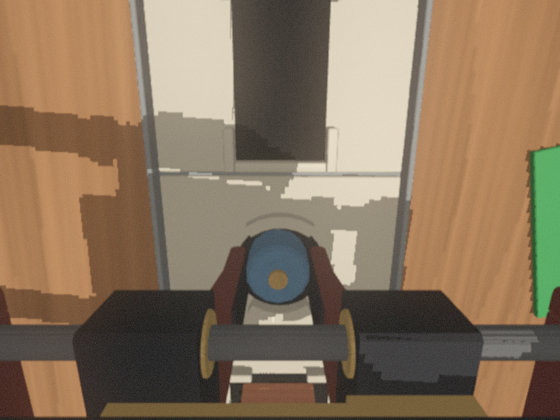

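Run:
```python
from h import *
p=shot('wrist')
R=cv2.Rodrigues(np.array(p['rvec'],float))[0]; c=-R.T@np.array(p['tvec']).ravel()
e=sensors.read_state()['eef_pos'];print('cam',c,c-e,p['mtx'])
b=ray(p,278,173,.007);print('boundary',b,'nest y',b[1]-.05)
print('liner +y edge px at nest', proj(p,[[.6397,-.028+.024,.007],[.6397,-.028+.024,.015]]))
# finger tip corners: tips at y=e.y+-.01, x=e.x+-.0148
print(proj(p,[[e[0]+s*.0148,e[1]+t,e[2]-.08] for s in(-1,1) for t in(-.01,.01)]))
```

```text
cam [0.63511973 0.04890181 0.17708924] [-0.00498717  0.07607894  0.08166849] [[340.79794783   0.         277.5007976 ]
 [  0.         340.79794783 212.72751291]
 [  0.           0.           1.        ]]
boundary [0.63700839 0.02099996 0.007     ] nest y -0.02900004348792798
liner +y edge px at nest [[280.24054761 220.73770937]
 [280.35986311 225.5044708 ]]
[[249.05322635 284.17000938]
 [250.5181071  248.72103163]
 [305.2562654  287.236865  ]
 [308.49401353 251.98335562]]
```

Emit:
apply_moves --pt "-0.3 0 0 0 0 0 1" --pt "-0.3 0 0.05 0 0 0 1" --pt "0 0 0.1 0 0 0 1" --pt "0 0 0.05 0 0 0 1" --pt "0 0 0 0 0 0 1"

```text
time_s: 12.38
eef_pos: [0.6404, -0.0333, 0.0934]
tcp_rot: [0.0, 0.686, 0.728, -0.0]
wrist_force: [-0.5, -0.4, 0.5]
finger_gap: 0.0296
```

Emit:
apply_moves --pt "0 0 0.05 0 0 0 1" --pt "0 0 0 0 0 0 1"

```text
time_s: 12.62
eef_pos: [0.6404, -0.0333, 0.0933]
tcp_rot: [0.0, 0.686, 0.728, 0.0]
wrist_force: [-1.9, -0.0, 4.6]
finger_gap: 0.0299
```

Emit:
apply_moves --pt "0 0 0 0 0 0 0.1" --pt "0 0 0 0 0 0 0.1" --pt "0 0 0 0 0 0 -0.1" --pt "0 0 -2 0 0 0 -0.1" --pt "0 0 -4 0 0 0 -0.2" --pt "0 0 -5 0 0 0 -1" --pt "0 0 -5 0 0 0 -1" --pt "0 0 0 0 0 0 -1"

```text
time_s: 13.62
eef_pos: [0.6417, -0.0333, 0.261]
tcp_rot: [0.005, 0.686, 0.728, 0.004]
wrist_force: [-0.3, -0.1, 0.2]
finger_gap: 0.0797
```

Run:
```python
from h import *
p=shot('wrist','w9.png')
R=cv2.Rodrigues(np.array(p['rvec'],float))[0]
hsv=cv2.cvtColor(p['img'],cv2.COLOR_RGB2HSV)
blob(p,cv2.inRange(hsv,(95,80,30),(125,255,255)),(200,100,400,330),.03,2)
todo(.43,-.2,.25)
```

```text
eef [ 0.6411 -0.0333  0.2573] tool cm [-15.39 -22.06   0.59] yaw 3.4 tilt [-0.001  0.007 -1.   ] t 13.675 gap 0.08322024338178328
```

View pics/w9.png

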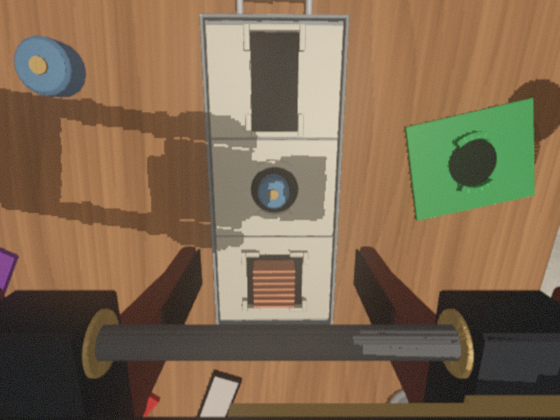

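Emit:
apply_moves --pt "-2.5 -3.7 0 0 0 0 -1" --pt "-2.6 -3.7 0 0 0 0 -1" --pt "-2.6 -3.7 0 0 0 0 -1" --pt "-2.6 -3.7 0 0 0 0 -1" --pt "-2.6 -3.7 0 0 0 0 -1" --pt "-2.5 -3.6 0 0 0 0 -1" --pt "0 0 0 0 0 0 -1" --pt "0 0 0 0 0 0 -1"

```text
time_s: 14.68
eef_pos: [0.4289, -0.1997, 0.252]
tcp_rot: [-0.0, 0.686, 0.728, 0.0]
wrist_force: [-0.0, 0.0, -0.4]
finger_gap: 0.0877
```

Run:
```python
from h import *
p=shot('wrist','w10.png')
for r in vision.search_frame(p,'filter_center')[:4]:
        a=r['rect'];print(round(r['p'],2),np.round(a),np.round(ray(p,(a[0]+a[2])/2,(a[1]+a[3])/2,.004),3)[:2])
todo(.43,-.2,.25)
np.savez('w10.npz',**p)
```

```text
0.97 [161.  91. 218. 172.] [ 0.342 -0.143]
0.82 [259. 156. 297. 230.] [ 0.429 -0.197]
0.82 [289. 251. 353. 307.] [ 0.48  -0.289]
eef [ 0.4294 -0.1994  0.2522] tool cm [-0.06  0.06  0.22] yaw 3.46 tilt [ 0.001 -0.001 -1.   ] t 14.775 gap 0.08785218057939569
```

View pics/w10.png

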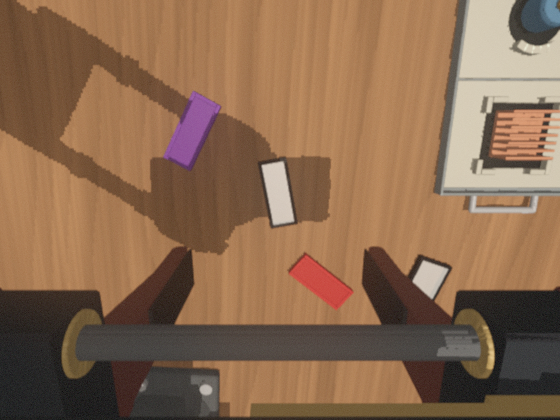

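Run:
```python
from h import *
p=dict(np.load('w10.npz'))
w=np.array([ray(p,*q,.008)[:2] for q in [(259,161),(284,157),(297,226),(271,228)]])*1000
print(w.round(1)); print('centre',w.mean(0),'w',np.linalg.norm(w[1]-w[0]),np.linalg.norm(w[2]-w[3]),'l',np.linalg.norm(w[0]-w[3]),np.linalg.norm(w[1]-w[2]))
d=(w[0]+w[1]-w[2]-w[3])/2; print('long axis angle from +y, ccw deg',np.degrees(np.arctan2(-d[0],d[1])))
todo(*(w.mean(0)/1000),.082)
```

```text
[[ 408.7 -166.6]
 [ 432.2 -161.4]
 [ 449.8 -229.4]
 [ 423.8 -233.1]]
centre [ 428.61233416 -197.6047383 ] w 24.112422212358098 26.246062598098334 l 68.18887880248589 70.24233128285711
long axis angle from +y, ccw deg 13.628314972806402
eef [ 0.4294 -0.1994  0.2522] tool cm [ 0.17 -0.06 17.02] yaw 3.46 tilt [ 0.001 -0.001 -1.   ] t 14.775 gap 0.08785218057939569
```

Emit:
apply_moves --pt "0.15 -0.05 3 0 0 -5.1 -1" --pt "0 0 3 0 0 -5.1 -1" --pt "0 0 3 0 0 0 -1" --pt "0 0 3 0 0 0 -1" --pt "0 0 3 0 0 0 -1" --pt "0 0 1.4 0 0 0 -0.5" --pt "0 0 0.4 0 0 0 -0.2" --pt "0 0 0 0 0 0 0"

```text
time_s: 15.78
eef_pos: [0.4288, -0.1986, 0.0854]
tcp_rot: [0.0, 0.618, 0.786, 0.0]
wrist_force: [-0.7, -0.3, 0.6]
finger_gap: 0.0613
```

Emit:
apply_moves --pt "0 0 0 0 0 0 0.2" --pt "0 0 0 0 0 0 1" --pt "0 0 0 0 0 0 1" --pt "0 0 0 0 0 0 1" --pt "0 0 0 0 0 0 1" --force 12

```text
time_s: 16.4
eef_pos: [0.4284, -0.1987, 0.085]
tcp_rot: [0.0, 0.618, 0.786, 0.0]
wrist_force: [-0.1, 0.1, 1.7]
finger_gap: 0.0275
```

Run:
```python
from h import *
p=shot('wrist','w11.png')
todo(.635,.0715,.15)
```

```text
eef [ 0.4284 -0.1987  0.085 ] tool cm [21.4  26.44 -6.5 ] yaw 13.6 tilt [-0.  0. -1.] t 16.45 gap 0.02782462647812569
```

View pics/w11.png

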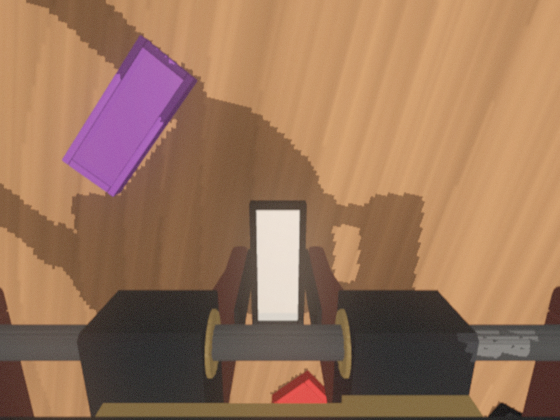

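Emit:
apply_moves --pt "0 0 -2 0 0 0 1" --pt "0 0 -2.5 0 0 5.1 1" --pt "0 0 -2.5 0 0 5.1 1" --pt "4.3 3.7 0 0 0 0 1" --pt "4.3 3.7 0 0 0 0 1" --pt "4.3 3.7 0 0 0 0 1" --pt "4.3 3.7 0 0 0 0 1" --pt "4.3 3.7 0 0 0 0 1"

```text
time_s: 17.45
eef_pos: [0.601, 0.0286, 0.1543]
tcp_rot: [-0.0, 0.686, 0.728, -0.0]
wrist_force: [0.4, -0.2, 0.5]
finger_gap: 0.0279
```

Emit:
apply_moves --pt "4.2 3.7 0 0 0 0 1" --pt "0 0 0 0 0 0 1" --pt "0 0 0 0 0 0 1"

```text
time_s: 17.82
eef_pos: [0.6343, 0.071, 0.1539]
tcp_rot: [-0.0, 0.686, 0.728, -0.001]
wrist_force: [0.3, 0.6, 0.2]
finger_gap: 0.0278
```

Run:
```python
from h import *
p=shot('wrist','w12.png')
todo(.635,.0715,.095)
np.savez('w12.npz',**p)
e=sensors.read_state()['eef_pos']
print('filter +y end',ray(p,278,201,e[2]-.077)-e)
```

```text
eef [0.6342 0.0705 0.1544] tool cm [0.1  0.09 5.94] yaw 3.37 tilt [-0.    -0.001 -1.   ] t 17.875 gap 0.02795884062710807
filter +y end [-0.00239489  0.0370901  -0.077     ]
```

View pics/w12.png

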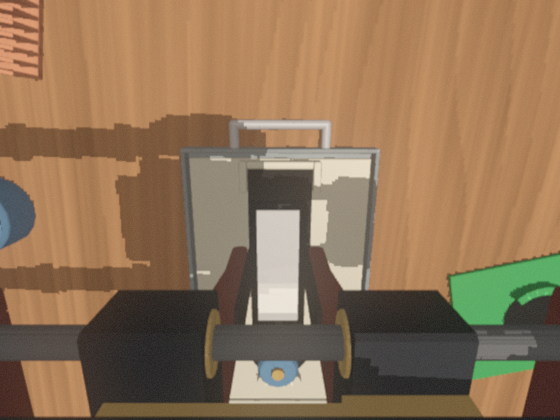

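Run:
```python
from h import *
p=dict(np.load('w12.npz'))
print('nest y from rim',ray(p,279,149,.013)-[ -.003,.056,0])
print('liner +y end',ray(p,280,169,.007), [ray(p,u,200,.007)[0].round(4) for u in(247,313)])
```

```text
nest y from rim [0.63430032 0.07001991 0.013     ]
liner +y end [0.63284165 0.11222404 0.007     ] [np.float64(0.6114), np.float64(0.6569)]
```

Emit:
apply_moves --pt "-0.3 0.1 2 0 0 0 1" --pt "0 0 2 0 0 0 1" --pt "0 0 1.2 0 0 0 1" --pt "0 0 0.5 0 0 0 1" --pt "0 0 0.2 0 0 0 1" --pt "0 0 0.1 0 0 0 1" --pt "0 0 0 0 0 0 1"

```text
time_s: 18.75
eef_pos: [0.6361, 0.0683, 0.0952]
tcp_rot: [0.0, 0.686, 0.728, 0.0]
wrist_force: [0.6, 0.5, 0.2]
finger_gap: 0.0276
```

Emit:
apply_moves --pt "0 0 0.15 0 0 0 1" --pt "0 0 0.1 0 0 0 1" --pt "0 0 0.05 0 0 0 1" --pt "0 0 0 0 0 0 1" --pt "0 0 0 0 0 0 1"

```text
time_s: 19.38
eef_pos: [0.6358, 0.0682, 0.092]
tcp_rot: [0.0, 0.686, 0.728, 0.0]
wrist_force: [-1.3, 0.3, 3.6]
finger_gap: 0.0274
```

Emit:
apply_moves --pt "0 0 0 0 0 0 0.1" --pt "0 0 0 0 0 0 0" --pt "0 0 0 0 0 0 -0.1" --pt "0 0 -2 0 0 0 -0.1" --pt "0 0 -4 0 0 0 -0.2" --pt "0 0 -5 0 0 0 -1" --pt "-3 0 -5 0 0 0 -1" --pt "-5 0 0 0 0 0 -1"

```text
time_s: 20.38
eef_pos: [0.6419, -0.0112, 0.2604]
tcp_rot: [0.005, 0.685, 0.729, 0.004]
wrist_force: [1.6, -0.6, -0.7]
finger_gap: 0.0792
```

Emit:
apply_moves --pt "0 0 -3 0 0 0 -1" --pt "0 0 -3 0 0 0 -1" --pt "0 0 0 0 0 0 -1" --pt "0 0 0 0 0 0 -1"

```text
time_s: 20.88
eef_pos: [0.6404, -0.0115, 0.3111]
tcp_rot: [-0.0, 0.686, 0.728, -0.0]
wrist_force: [-0.3, 0.1, 0.3]
finger_gap: 0.0881
```

Run:
```python
from h import *
p=shot('wrist'); c=p['img'][0:330,150:430]
a=cv2.resize(c,None,fx=1.8,fy=1.8,interpolation=cv2.INTER_CUBIC)
q=shot('side'); b=cv2.resize(q['img'][140:270,220:390],None,fx=1.8,fy=1.8)
o=np.zeros((594,a.shape[1]+b.shape[1]+0,3),np.uint8)[:, :800]
o[:,:a.shape[1]]=a[:594]; w=800-a.shape[1]; o[:b.shape[0],a.shape[1]:]=b[:,:w][:, :o.shape[1]-a.shape[1]]
cv2.imwrite('pics/fin.png',cv2.cvtColor(o,cv2.COLOR_RGB2BGR))
```

```text
(no output)
```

View pics/fin.png

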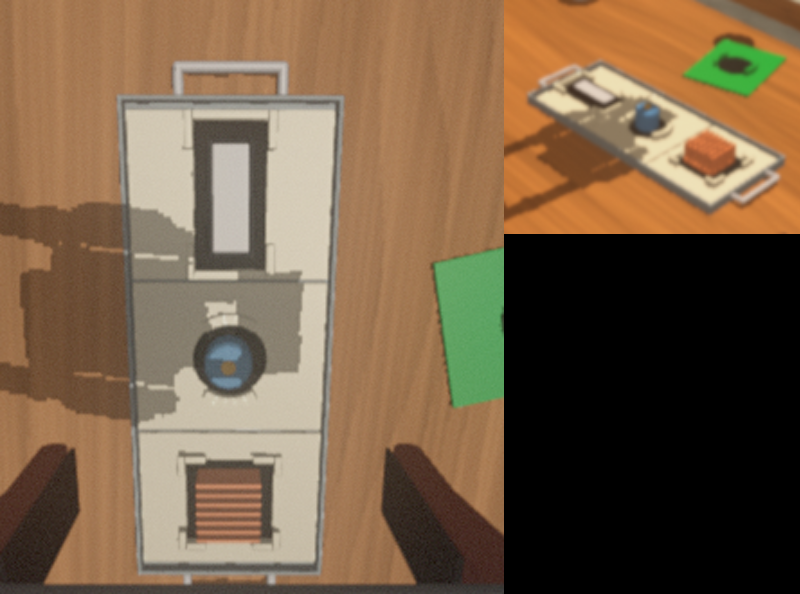

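The final view shows all three parts in their nests: filter window (230,197) in the long pocket, cap (229,361) in the round pocket and sink (229,507) in the square one. All are flat, centred and untouched.

```bash
python3 -c "
from cell import arm
print(arm.job_done())"
```

```text
the job is handed in; nothing more can be done
None
```

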